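# Close the printmaker's colour dish and lower its hold-down

### The job

The lid of the colour dish was left askew. Take it by its orange tab and raise the tab edge first, about 10 mm clear of the rim, while the far edge stays down on the dish; then set the lid back centred and fully down, its skirt over the rim all round, and let go without dropping it. Finally crank the handwheel by its red handle until the lower edge of the green slide is level with the red line on the column, and let go, without lifting the lid high, clamping it hard or moving the other things on the bench.

Things in the scene. Friction and masses are not known exactly. Their poses are not given: they have to be found in the camera images.
- stand: Fixed wooden base board (180 x 280 mm, 12 mm thick) carrying a blue dish and an aluminium column with a handwheel. Origin on the table under the dish's centre, z up. Board spans x -85 to 95, y -145 to 135 mm. The column (26 mm square, black ticks every 10 mm and one red line) stands at x=+10, y=-99 mm.
- dish_rim (a point): Centre of the dish's mouth at rim height, 42 mm above the table. The dish is round, blue, 120 mm outside diameter, wall 4 mm. Axes of the stand.
- lid_center (a point): Loose white lid, about 150 g: upside-down pan 140 mm across, 14 mm tall, top 4 mm thick, skirt 132 mm inside (about 5 mm clearance round the dish). Point on its axis 7 mm above the skirt's lower edge; seated: 3 mm below dish_rim. Lid z up, -x towards the tab. At the start it is shifted 9 to 12 mm towards the tab, so that the far skirt rides on top of the rim and the lid slopes about 6 degrees.
- lid_tab (a point): Grip point of the orange tab, a flat plate 32 mm wide (lid y), 4 mm thick, 42 mm long, rising along (-0.438, 0, 0.899) in lid axes (leaning 26 degrees outwards) from lid x=-66 mm, 12 mm above the skirt's lower edge. Point 26 mm along it, mid-thickness, (-77.4, 0, +28.4) mm from lid_center. Pinch across its flat faces, fingers along the plate; the spindle over the lid leaves little room for an upright gripper.
- tab_edge (a point): Lower edge of the lid's skirt right under the tab: at (-68, 0, -7) mm from lid_center. Axes of the lid.
- far_edge (a point): Lower edge of the lid's skirt opposite the tab: at (+68, 0, -7) mm from lid_center. Axes of the lid.
- slide_edge (a point): Lower edge of the green slide (48 mm square sleeve, 32 mm tall), on the column's axis. Its arm reaches over the dish and ends above the dish's centre in a round rubber pad (34 mm across, underside 14 mm below this edge) with a 14 mm steel spindle standing up to 75 mm above this edge. With the slide at the red line the pad is 4 mm above the seated lid.
- red_line (a point): Mid-height of the red line round the column (4 mm tall), on the column's axis, 64 mm above the table.
- holddown (a joint): Slide travel in m, growing as it goes down; 0.040 when its lower edge is level with the middle of the red line. Starts between 0 and 0.008. Driven by the handwheel only, 24 mm per turn; stays where it is left.
- crank_grip (a point): Grip point on the handwheel's upright red crank handle, a free-spinning cylinder 18 mm across, 42 mm tall; point 17 mm below its top, 212 mm above the table, 40 mm from the wheel's axis. Wheel: horizontal, 104 mm across, on the column's axis, top face 186 mm above the table, hub 4 mm higher. Clockwise from above lowers the slide; about 1.5 N at the handle.
- colour_jar: Bystander: amber jar with yellow cap, 40 mm diameter, 55 mm tall, on the stand's board beside the dish. Origin at its underside.
- brayer: Bystander: ink roller with wooden handle, 170 mm long, lying to the left.
- gouge: Bystander: wooden-handled carving tool, 190 mm, lying to the right.
- palette_knife: Bystander: palette knife, 200 mm, lying to the left.
- bottle: Bystander: blue bottle, 66 mm diameter, 170 mm tall, at the left. Origin at its underside.
- mug: Bystander: white mug, 85 mm tall, at the right. Origin at its underside.
Not all that is in view belongs to the job. There is more than one size of the part that bears lid_center; the job needs the largest.

How it is judged:
On the way, in this order (a step that is already met when the one before it is completed fails the run):
1. the tab edge of the lid is up (its skirt more than 5 mm above rim height) while the far edge is still down on the dish (its skirt less than 5 mm above rim height) (z of tab_edge in the frame of dish_rim above 0.005 m and z of far_edge in the frame of dish_rim below 0.005 m), for 0.1 s.
2. the lid is seated on the dish: centred within 5 mm, level within 0.03 rad, down within 2.5 mm, and let go (horizontal distance between lid_center and dish_rim below 0.005 m and angle between lid_center's own z axis and vertical below 0.03 rad and z of lid_center in the frame of dish_rim below -0.0005 m and contact force between the fingers and lid below 0.1 N), for 0.2 s.
At the end, for the whole second after the job is handed in: The lid is seated on the dish, centred within 5 mm, level within 0.03 rad and down on the rim within 2.5 mm, and the lower edge of the slide is level with the middle of the red line within 2.5 mm (horizontal distance between lid_center and dish_rim below 0.005 m and angle between lid_center's own z axis and vertical below 0.03 rad and z of lid_center in the frame of dish_rim below -0.0005 m and value of joint holddown between 0.0375 and 0.0425 m); the robot touches nothing.
It fails at once if the lid is lifted more than just clear (its centre over 40 mm above its seated height) (z of lid_center in the frame of dish_rim above 0.037 m).
It fails at once if the lid is dropped (moves faster than 0.35 m/s while not held) (linear speed of lid above 0.35 m/s and contact force between the fingers and lid below 0.1 N).
It fails at once if the hold-down is pressed hard on the lid (over 15 N) (contact force between holddown and lid above 15 N).
It fails at once if a bystander is moved more than 20 mm (distance of any of colour_jar, brayer, gouge, palette_knife, bottle, mug from where it was at the start of the episode above 0.02 m).
It also fails if it takes over 69 s, if anything falls off the work surface, if the arm or the gripper's body presses on something with over 40 N, if the wrist force passes 120 N, or if a joint passes its speed limit or range.

### The arm

A 7-joint arm with a two-finger parallel gripper is mounted at the origin on the work surface. World frame = base frame: x ahead of the robot, y to its left, z up, the work surface at z = 0. Lengths are in m, angles in rad, forces in N, time in s.
With the tool pointing down it reaches from about 0.425 to 0.925 m from the base axis. Payload 6.8 kg.
Tool frame: the origin (TCP) lies at the very end of the fingers, on their centre line; the grasp point (between the pads) lies 19 mm behind it; z points along the fingers, y is the line along which they close (so a half turn about z gives the same grasp; the last joint's range is limited). The gripper opens to 85 mm and grips with 20 to 120 N. Pads are 22 mm wide; open, the fingers measure 114 mm over their backs; the gripper's body (76 mm by 85 mm) begins 54 mm behind the grasp point. The pads swing forward as they close: fully open they stand 13 mm farther back than shut.
Start: joints at [-1.402, 0.477, 0.022, 1.555, -0.011, 1.109, -0.083], TCP at [0.184, 0.649, 0.231] pointing down, gripper open.
Joint ranges: [-2.96, 2.96], [-0.34, 2.1], [-1.41, 1.46], [0.24, 2.44], [-1.37, 4.51], [0.17, 1.92], [-2.96, 2.96]. Speed limits (rad/s): [2.39, 2.39, 3.14, 3.14, 3.14, 3.14, 3.14].

### API

Orientations are given as a unit quaternion [w, x, y, z].
In Python, from station import get_obs, read_camera, hand_in gives the robot as it stands.
- The arm moves only by the tool arm_command, never from a script. Its argument "commands" is one flat list of numbers, 7 for each row, row after row: the shift along the tool's x, y, z in m, then the turn, a rotation vector about the tool's x, y, z in degrees, then the opening, from 0 (shut) to 1 (fully open). In form: [tx, ty, tz, rx, ry, rz, fingers, tx, ty, tz, rx, ry, rz, fingers, ...]. A call has 1 to 8 rows; each row is the pose to reach, as a shift and turn from the pose commanded when the call began, along the tool's axes at that moment; what a row does not reach only later rows make up. A row lasts 1/10 s, in which the tool goes at most 50 mm and 8.59 degrees, less where a joint would pass 70% of its speed; a pose out of reach is approached as far as the arm can. A call with a gripper value outside its range is refused whole. The fingers move at their own pace and stop on an object; "force" is the grip in N (left out, the last holds). Time passes only in rows, so rows that repeat a pose let the fingers close. It gives the time, the measured TCP pose, the force, the opening and the grip force at its end, in the units of the state.
- get_obs(): the state, without advancing time (a new reading comes with each control period).
- read_camera(name): name is "scene" or "top"; returns a dict with "img" (420x560x3 uint8, red, green, blue), "camera_matrix" (3x3 intrinsics, pixels), "k1" (the pictures are not rectified: a ray, as slopes to the right and down, at radius r is drawn at 1 + k1 r^2 times it, then the intrinsics apply), "pose" (4x4, takes a point from camera to world coordinates). Camera axes: x right, y down, z forward; pixel columns grow to the right and rows downward; lengths in m; the calibration is good to about 2 mm. A picture is of the moment at which its call begins. There is no depth.
- hand_in(): hands the job in; it is judged then, once.
The state is a dict: "t": time; "q": joint angles; "joint_vel": joint speeds; "joint_torque": joint torques, N m; "eef_pos": TCP position; "tool_rot": TCP orientation; "contact_force": force on the tool from outside, world axes, zero at the start; "torque": the same for the moment, N m; "gripper_width": opening from 0.0 (shut) to 1.0 (fully open); "grasp_force": force on a finger pad.
Only numpy, scipy, OpenCV 4.12 (cv2) and the standard library are available. Lean on these libraries where they do the work, as an engineer would, in place of code of your own. Each camera call takes 0.05 s, during which the arm holds its last target. There are 200 camera calls.

## Working session

There is one attempt and no reset: what is moved stays moved. The work goes in short steps, Python scripts to look and compute and a tool call to move; the robot and the scene stay as the last step left them, time stands still between calls to the robot, and variables do not carry over. Pictures are saved under pics/ and viewed, at most 12 in all, crops included, and the job is handed in when it is done.

Besides the shell and the picture viewer there is one more tool, called as name(argument=value, ...) on one line, values as JSON. arm_command: Moves the arm, as the interface text tells. Its arguments: {"type":"object","properties":{"commands":{"type":"array","items":{"type":"number"}},"force":{"type":"number"}},"required":["commands"]}

```bash
ls; mkdir -p pics
cat > h.py <<'E'
import numpy as np, cv2
from station import get_obs, read_camera
from scipy.spatial.transform import Rotation as R
def grab(n,f=None):
    c=read_camera(n)
    if f: cv2.imwrite('pics/'+f,c['img'][:,:,::-1])
    return c
def ray(c,u,v):
    K=np.array(c['camera_matrix']);x=np.array([(u-K[0,2])/K[0,0],(v-K[1,2])/K[1,1]])
    y=x.copy()
    for _ in range(20): y=x/(1+c['k1']*(y@y))
    T=np.array(c['pose']);return T[:3,3],T[:3,:3]@np.r_[y,1]
def onz(c,u,v,z):
    o,d=ray(c,u,v);return o+d*(z-o[2])/d[2]
def two(a,pa,b,pb):
    o1,d1=ray(a,*pa);o2,d2=ray(b,*pb)
    s=np.linalg.lstsq(np.c_[d1,-d2],o2-o1,rcond=None)[0]
    p,q=o1+d1*s[0],o2+d2*s[1];return (p+q)/2,np.linalg.norm(p-q)
def proj(c,P):
    T=np.array(c['pose']);p=T[:3,:3].T@(np.array(P)-T[:3,3]);x=p[:2]/p[2];x=x*(1+c['k1']*(x@x))
    K=np.array(c['camera_matrix']);return np.array([K[0,0]*x[0]+K[0,2],K[1,1]*x[1]+K[1,2]])
E
python3 - <<'E'
from h import *
for n in('scene','top'):
    c=grab(n,n+'0.png');print(n,np.round(c['camera_matrix'],1).tolist(),c['k1'],np.round(c['pose'],3).tolist())
o=get_obs();print({k:np.round(v,3) for k,v in o.items()})
E
```

```text
pics
scene [[391.8, 0.0, 282.8], [0.0, 391.8, 210.7], [0.0, 0.0, 1.0]] -0.012374558831597713 [[0.657, 0.621, -0.427, 0.99], [0.754, -0.534, 0.383, -0.323], [0.01, -0.574, -0.819, 0.951], [0.0, 0.0, 0.0, 1.0]]
top [[414.5, 0.0, 279.8], [0.0, 414.5, 205.7], [0.0, 0.0, 1.0]] -0.0426418001341169 [[-0.01, -0.98, 0.201, 0.29], [-1.0, 0.011, 0.001, 0.034], [-0.003, -0.201, -0.98, 1.427], [0.0, 0.0, 0.0, 1.0]]
{'t': np.float64(0.1), 'q': array([-1.402,  0.478,  0.022,  1.556, -0.012,  1.109, -0.083]), 'joint_vel': array([ 0.001, -0.001, -0.   , -0.002,  0.   ,  0.   ,  0.001]), 'joint_torque': array([ 4.0000e-03, -5.9776e+01,  1.6130e+00, -2.8195e+01,  1.3000e-02,
        5.0000e-03,  0.0000e+00]), 'eef_pos': array([0.184, 0.649, 0.23 ]), 'tool_rot': array([-0.   ,  0.138,  0.99 , -0.001]), 'contact_force': array([-0.158,  1.113, -0.287]), 'torque': array([-0.066,  0.016, -0.011]), 'grasp_force': np.float64(0.0), 'gripper_width': np.float64(1.0)}
```

View pics/scene0.png

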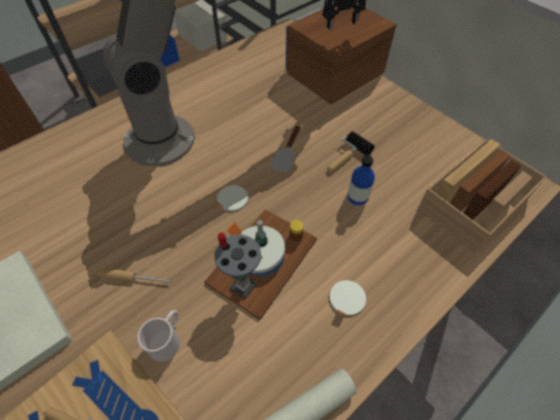

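View pics/top0.png

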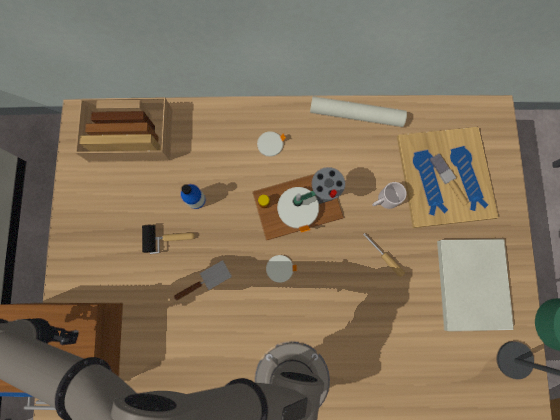

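The scene view shows the stand at about (262,262), the wheel at (238,255) and the red handle at (223,241). In the top view the lid is at (299,208), the orange tab at (305,228), the wheel at (328,184) and the red handle at (334,192).

```bash
cat > crop.py <<'E'
from h import *
def both(f):
    a=read_camera('top');b=read_camera('scene')
    x=cv2.resize(a['img'][160:255,240:355],None,fx=4,fy=4,interpolation=cv2.INTER_CUBIC)[:,:400]
    y=cv2.resize(b['img'][205:325,195:325],None,fx=3.07,fy=3.07,interpolation=cv2.INTER_CUBIC)[:,:400]
    h=max(x.shape[0],y.shape[0]);P=lambda i:cv2.copyMakeBorder(i,0,h-i.shape[0],0,0,cv2.BORDER_CONSTANT)
    cv2.imwrite('pics/'+f,np.hstack([P(x),P(y)])[:,:,::-1]);return a,b
def mask(c,lo,hi,box):
    h=cv2.cvtColor(c['img'],cv2.COLOR_RGB2HSV);m=cv2.inRange(h,lo,hi);k=np.zeros_like(m);x0,y0,x1,y1=box;k[y0:y1,x0:x1]=m[y0:y1,x0:x1];return k
def big(m):
    n,l,s,ce=cv2.connectedComponentsWithStats(m);i=1+np.argmax(s[1:,4]);return ce[i],s[i],(l==i)
TB=(240,160,355,255);SB=(195,205,325,325)
E
python3 - <<'E'
from crop import *
a,b=both('c1.png')
for n,c,B in(('top',a,TB),('scene',b,SB)):
    for k,lo,hi in(('orange',(7,170,120),(16,255,255)),('red',(0,170,80),(4,255,255)),('green',(60,60,20),(95,255,255)),('yellow',(22,170,120),(30,255,255)),('white',(0,0,170),(179,45,255)),('board',(0,80,30),(14,200,150))):
        try:
            ce,s,_=big(mask(c,lo,hi,B));print(n,k,ce.round(1),s)
        except Exception as e: print(n,k,'none')
E
```

```text
top orange [304.  228.3] [299 226  11   6  45]
top red [332.7 193.2] [330 190   7   8  35]
top green [303.5 197.7] [294 191  22  14  99]
top yellow [263.1 199.7] [258 194  11  12 100]
top white [296.  208.7] [ 278  187   40   41 1011]
top board [277.3 207.6] [ 253  175   61   65 1297]
scene orange [233.7 229. ] [228 223  12  11  80]
scene red [221.3 236. ] [218 233   7   7  33]
scene green [260.9 239.2] [256 233  10  12  73]
scene yellow [292.2 226.7] [291 225   4   5  12]
scene white [271.4 248.8] [257 227  27  43 601]
scene board [265.3 269.5] [ 203  209  114  111 3217]
```

View pics/c1.png

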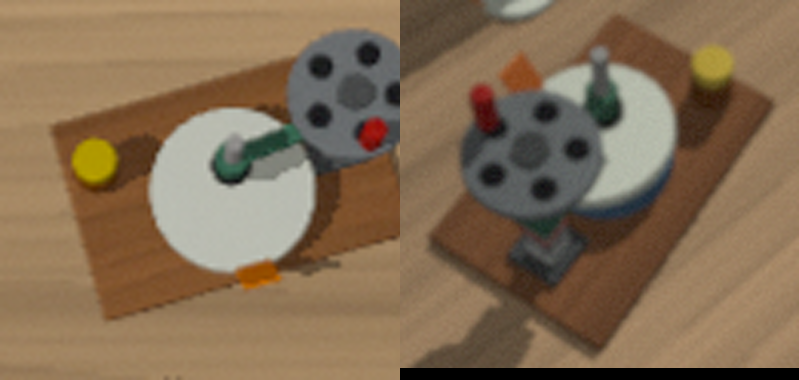

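The crops show the board corners, hub, pad and spindle, and tab clearly. I'll solve the stand pose from the corners and the hub.

```bash
cat > m.py <<'E'
from crop import *
a=read_camera('top');b=read_camera('scene')
S=[];W=[]
for c,u,v,p in((a,253,191.75,(95,135)),(a,267,239.5,(-85,135)),(b,266.7,209.9,(-85,135)),(b,316.5,238.5,(95,135)),(b,259.5,320.6,(95,-145)),(b,205.4,283.2,(-85,-145))):
    S.append(np.array(p)/1e3);W.append(onz(c,u,v,.012)[:2])
for c,u,v in((a,329.25,183.25),(b,238,253.9)): S.append([.010,-.099]);W.append(onz(c,u,v,.190)[:2])
S=np.array(S);W=np.array(W)
cs=S.mean(0);cw=W.mean(0);A=S-cs;B=W-cw
th=np.arctan2((A[:,0]*B[:,1]-A[:,1]*B[:,0]).sum(),(A*B).sum());Rm=np.array([[np.cos(th),-np.sin(th)],[np.sin(th),np.cos(th)]])
t=cw-Rm@cs
if __name__=='__main__':
    print('yaw',np.degrees(th),'origin',t);print(((W-t-S@Rm.T)*1e3).round(1).tolist())
    # lid circle in top: white contour hull
    print('hub2',two(a,(329.25,183.25),b,(238,253.9)))
    print('tab2',two(a,(304,228.3),b,(233.7,229)), 'tab exp centre ~ z .05-.08')
    print('red2',two(a,(332.7,193.2),b,(221.3,236)))
    print('red top',onz(b,218.8+1.5,234.5,.229), onz(a,333.0,193.2,.225))
    print('spindle top', two(a,(240+235/4,160+143/4),b,(195+199/3.07,205+48/3.07)))
    m=mask(a,(0,0,150),(179,45,255),TB);pt=cv2.findNonZero(cv2.morphologyEx(m,cv2.MORPH_OPEN,np.ones((3,3))))
    h=cv2.convexHull(pt)[:,0];w=np.array([onz(a,u,v,.05)[:2] for u,v in h]);(cc,r)=cv2.minEnclosingCircle((w*1e3).astype(np.float32));print('lid',cc,r)
E
python3 m.py
```

```text
yaw 15.672996151219234 origin [ 0.58011897 -0.02611141]
[[-4.4, -0.7], [-0.0, -0.5], [5.8, 2.0], [-1.9, -3.7], [-0.1, -2.1], [5.0, 3.1], [-4.3, 0.6], [-0.1, 1.2]]
hub2 (array([ 0.6138114 , -0.11749748,  0.18589748]), np.float64(0.0024954579721150416))
tab2 (array([ 0.49006331, -0.04582535,  0.06783334]), np.float64(0.0038111790193304435)) tab exp centre ~ z .05-.08
red2 (array([ 0.57288263, -0.12496614,  0.21996624]), np.float64(0.002854578135591938))
red top [ 0.57292726 -0.12807494  0.229     ] [ 0.57232017 -0.1239237   0.225     ]
spindle top (array([ 0.57554847, -0.02324647,  0.18277754]), np.float64(0.0008537495833554087))
lid (566.9456787109375, -25.726457595825195) 70.723388671875
```

```bash
cat > g.py <<'E'
from h import *
YAW=np.radians(15.7)
def tabpose(grip,tilt,back=0,yaw=YAW,s=1):
    # tool z outward by tilt and down; grip=world grasp point; back = retreat along fingers
    r=np.array([np.cos(yaw),np.sin(yaw),0]);k=np.array([0,0,1.]);t=np.radians(tilt)
    z=r*np.sin(t)-k*np.cos(t);y=s*(r*np.cos(t)+k*np.sin(t));x=np.cross(y,z)
    return np.array(grip)+z*(.019-back),R.from_matrix(np.c_[x,y,z])
def rel(p,Rt,o=None):
    o=o or get_obs();q=np.array(o['tool_rot']);R0=R.from_quat(np.r_[q[1:],q[0]])
    return np.round(R0.inv().apply(p-o['eef_pos']),4).tolist()+np.round(np.degrees((R0.inv()*Rt).as_rotvec()),1).tolist()
E
python3 -c "
from g import *
for s in(1,-1):
  print(rel(*tabpose((.4905,-.048,.063),32,.09,s=s)), tabpose((.4905,-.048,.063),32,.09)[0])"
```

```text
[-0.4529, -0.6066, 0.1081, -29.2, -16.3, 56.9] [ 0.45427943 -0.05818114  0.12321141]
[-0.4529, -0.6066, 0.1081, 18.9, -33.8, -117.8] [ 0.45427943 -0.05818114  0.12321141]
```

arm_command(commands=[-0.15,-0.21,0,-10,-5,19,0.5,-0.3,-0.4,0,-20,-11,38,0.5,-0.453,-0.607,0,-29.2,-16.3,56.9,0.5,-0.453,-0.607,0,-29.2,-16.3,56.9,0.5,-0.453,-0.607,0,-29.2,-16.3,56.9,0.5,-0.453,-0.607,0,-29.2,-16.3,56.9,0.5,-0.453,-0.607,0,-29.2,-16.3,56.9,0.5,-0.453,-0.607,0,-29.2,-16.3,56.9,0.5], force=25)

```text
t: 1.1
eef_pos: [0.3136, 0.3073, 0.2308]
tool_rot: [0.157, 0.559, 0.787, 0.208]
contact_force: [0.1, 0.3, 1.2]
gripper_width: 0.5
grasp_force: 0.0
```

```bash
python3 -c "
from g import *
print(rel(*tabpose((.4905,-.048,.063),32,.09)), get_obs()['q'].round(2))"
```

```text
[-0.3899, -0.0447, 0.1047, -1.7, -1.0, 3.2] [-1.34 -0.12  0.1   2.41  0.75  0.66 -1.46]
```

arm_command(commands=[-0.39,-0.045,0.05,-1.7,-1,3.2,0.5,-0.39,-0.045,0.08,-1.7,-1,3.2,0.5,-0.39,-0.045,0.105,-1.7,-1,3.2,0.5,-0.39,-0.045,0.105,-1.7,-1,3.2,0.5,-0.39,-0.045,0.105,-1.7,-1,3.2,0.5,-0.39,-0.045,0.105,-1.7,-1,3.2,0.5,-0.39,-0.045,0.105,-1.7,-1,3.2,0.5,-0.39,-0.045,0.105,-1.7,-1,3.2,0.5])

```text
t: 1.9
eef_pos: [0.3306, 0.2412, 0.2333]
tool_rot: [0.143, 0.576, 0.775, 0.216]
contact_force: [-0.9, 0.0, -0.3]
gripper_width: 0.499
grasp_force: 0.0
```

```bash
python3 -c "
from g import *
print(rel(*tabpose((.4905,-.048,.063),32,.09)), get_obs()['q'].round(2),get_obs()['eef_pos'].round(3))"
```

```text
[-0.3254, -0.0248, 0.1028, -2.0, -2.1, 0.4] [ 0.01 -0.23 -0.88  2.43  0.23  0.41 -0.8 ] [0.331 0.241 0.233]
```

```bash
python3 -c "
from g import *
print(rel(*tabpose((.48,.12,.25),12)));print(rel(*tabpose((.5,-.06,.25),12)))"
```

```text
[-0.1599, 0.0973, 0.0535, 18.0, -2.0, 0.8]
[-0.3378, 0.0703, 0.0324, 18.0, -2.0, 0.8]
```

arm_command(commands=[-0.05,0.03,0.02,6,-1,0.3,0.5,-0.1,0.06,0.035,12,-1,0.5,0.5,-0.16,0.097,0.053,18,-2,0.8,0.5,-0.16,0.097,0.053,18,-2,0.8,0.5,-0.2,0.09,0.05,18,-2,0.8,0.5,-0.25,0.085,0.045,18,-2,0.8,0.5,-0.3,0.08,0.04,18,-2,0.8,0.5,-0.338,0.07,0.032,18,-2,0.8,0.5])

```text
t: 2.7
eef_pos: [0.504, -0.0619, 0.2317]
tool_rot: [0.064, 0.601, 0.792, 0.083]
contact_force: [1.0, 0.8, -0.2]
gripper_width: 0.502
grasp_force: 0.0
```

```bash
python3 -c "
from g import *
print(rel(*tabpose((.4905,-.048,.063),32,.09)), get_obs()['q'].round(2),get_obs()['eef_pos'].round(3))
print(rel(*tabpose((.4905,-.048,.063),22,.09)))"
```

```text
[0.017, -0.0685, 0.0963, -20.0, 0.1, -0.1] [ 0.33  0.12 -0.31  2.07 -0.03  0.76  0.32] [ 0.504 -0.062  0.232]
[0.0171, -0.0565, 0.0931, -10.0, 0.1, -0.1]
```

arm_command(commands=[0.017,-0.02,0.04,-5,0,0,0.5,0.017,-0.035,0.065,-10,0,0,0.5,0.017,-0.055,0.085,-15,0,0,0.5,0.017,-0.0685,0.0963,-20,0,0,0.5,0.017,-0.0685,0.0963,-20,0,0,0.5,0.017,-0.0685,0.0963,-20,0,0,0.5])

```text
t: 3.3
eef_pos: [0.468, -0.0536, 0.1376]
tool_rot: [0.142, 0.58, 0.773, 0.215]
contact_force: [-0.2, 0.1, 0.1]
gripper_width: 0.501
grasp_force: 0.0
```

```bash
python3 -c "
from crop import *
from g import *
a,b=both('c2.png')
print(rel(*tabpose((.4905,-.048,.063),32,.0)), get_obs()['q'].round(2),get_obs()['eef_pos'].round(3))"
```

```text
[-0.0039, -0.0153, 0.0951, -2.3, -2.0, -0.1] [ 0.57  0.17 -0.45  2.42 -1.    0.19  1.38] [ 0.467 -0.054  0.137]
```

View pics/c2.png

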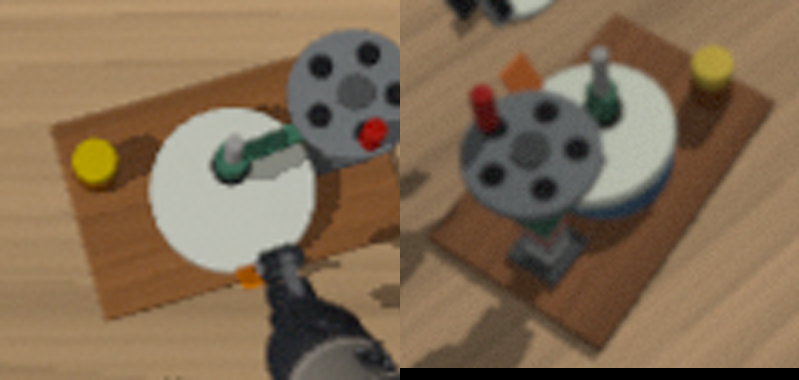

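arm_command(commands=[-0.004,-0.012,0.02,-1,-1,0,0.5,-0.004,-0.015,0.04,-2,-2,0,0.5,-0.004,-0.015,0.055,-2,-2,0,0.5,-0.004,-0.015,0.06,-2,-2,0,0.5,-0.004,-0.015,0.06,-2,-2,0,0.5])

```text
t: 3.9
eef_pos: [0.4733, -0.0551, 0.1166]
tool_rot: [0.145, 0.582, 0.773, 0.207]
contact_force: [-0.2, -0.5, -0.7]
gripper_width: 0.502
grasp_force: 0.0
```

```bash
python3 -c "
from crop import *
from g import *
a,b=both('c3.png')
for c,B in((a,TB),(b,SB)):
  ce,s,_=big(mask(c,(7,170,120),(16,255,255),B));print(ce,s, proj(c,get_obs()['eef_pos']),proj(c,(.4905,-.048,.063)))
print(rel(*tabpose((.4905,-.048,.063),32,.0)), get_obs()['q'].round(2),get_obs()['eef_pos'].round(3))"
```

```text
[301.63636364 228.81818182] [299 227   6   5  22] [308.57694749 231.56755947] [305.08732568 228.63278425]
[233.68292683 229.12195122] [228 223  12  11  82] [225.60046005 216.55700062] [234.01804892 230.37712275]
[0.0013, -0.0088, 0.075, -2.7, -1.1, 0.1] [ 0.33  0.21 -0.21  2.43 -1.36  0.17  1.73] [ 0.473 -0.056  0.117]
```

View pics/c3.png

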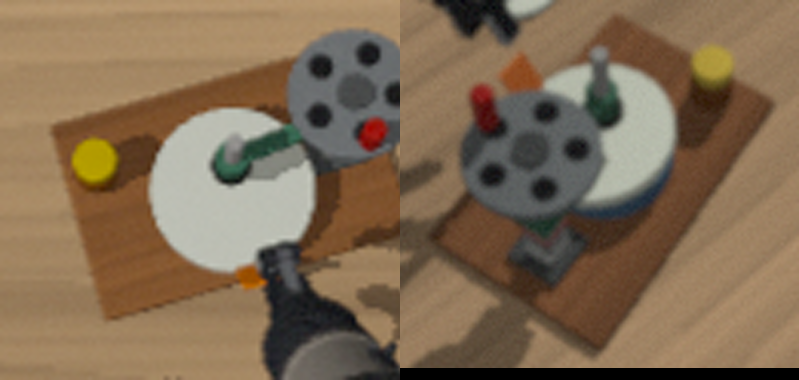

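```bash
cat > fk.py <<'E'
from g import *
import itertools
from scipy.optimize import least_squares
o=get_obs()
D=[([-1.402,.477,.022,1.555,-.011,1.109,-.083],[0,.138,.99,-.001],[.184,.649,.231]),
([-1.34,-.12,.10,2.41,.75,.66,-1.46],[.157,.559,.787,.208],[.3136,.3073,.2308]),
([.01,-.23,-.88,2.43,.23,.41,-.8],[.143,.576,.775,.216],[.331,.241,.2333]),
([.33,.12,-.31,2.07,-.03,.76,.32],[.064,.601,.792,.083],[.504,-.0619,.2317]),
([.57,.17,-.45,2.42,-1.,.19,1.38],[.142,.58,.773,.215],[.467,-.054,.137]),
(list(o['q']),list(o['tool_rot']),list(o['eef_pos']))]
AX='zyzyzyz'
def chain(q,s,az,off):
    Rs=[R.from_euler('z',az)];
    for a,qi,si in zip(AX,q,s): Rs.append(Rs[-1]*R.from_euler(a,si*qi))
    return Rs,Rs[-1]*R.from_euler('z',off)
def fkp(q,s,az,L):
    Rs,_=chain(q,s,az,0)
    # elbow/wrist offsets in x as well as lengths in z
    p=np.array([0,0,L[0]])+Rs[3].apply([L[4],0,L[1]])+Rs[5].apply([L[5],0,L[2]])+Rs[7-1].apply([0,0,0])+Rs[6+0].apply([L[6],0,L[3]])
    return p
if __name__=='__main__':
    best=[]
    for s in itertools.product((1,-1),repeat=7):
        if s[1]!=1: continue
        for az in (0,.5,1.5,-1.5,2.6,-2.6):
            f=lambda v:np.concatenate([(R.from_quat(np.r_[r[1:],r[0]]).inv()*chain(q,s,v[0],v[1])[1]).as_rotvec() for q,r,_ in D])
            m=least_squares(f,[az,0]);best.append((m.cost,s,m.x))
    best.sort(key=lambda b:b[0]);print(best[:3])
    s,(az,off)=best[0][1:]
    g=lambda L:np.concatenate([fkp(q,s,az,L)-p for q,_,p in D]);m=least_squares(g,[.3,.4,.4,.2,0,0,0]);print(m.x.tolist(),m.cost,np.abs(m.fun).max())
E
python3 fk.py
```

```text
[(np.float64(5.9951657023723075e-05), (-1, 1, -1, 1, -1, 1, -1), array([1.32210092e-03, 1.57253343e+00])), (np.float64(5.995165702372436e-05), (-1, 1, -1, 1, -1, 1, -1), array([1.32210097e-03, 1.57253343e+00])), (np.float64(5.99516570237286e-05), (-1, 1, -1, 1, -1, 1, -1), array([1.32210414e-03, 1.57253343e+00]))]
[0.3564081931205793, 0.6298633145442976, 0.4595779902377308, 0.5305017702513437, -0.14245866699596046, 0.007754871602729558, -0.09821209780213645] 0.0072533327011576765 0.0652664383017104
```

```bash
cat > fk2.py <<'E'
from fk import *
S=(-1,1,-1,1,-1,1,-1);AZ,OFF=0.0,np.pi/2
def fkp(q,L):
    Rs,_=chain(q,S,AZ,0)
    return np.array([0,0,L[0]])+Rs[3].apply([L[4],0,L[1]])+Rs[4].apply([L[5],0,0])+Rs[5].apply([0,0,L[2]])+Rs[6].apply([L[6],0,L[3]])+Rs[2].apply([0,L[7],0])+Rs[4].apply([0,L[8],0])+Rs[6].apply([0,L[9],0])
L0=np.array([.35,.4,.4,.25,0,0,0,0,0,0])
g=lambda L:np.concatenate([np.concatenate([fkp(q,L)-p for q,_,p in D]),1e-3*(L-L0)*np.array([1]*10)])
m=least_squares(g,L0)
L=m.x
W=np.array([[-2.96,2.96],[-.34,2.1],[-1.41,1.46],[.24,2.44],[-1.37,4.51],[.17,1.92],[-2.96,2.96]])
if __name__=='__main__':
    print(L.round(4),np.abs(m.fun[:18]).max())
    rng=np.random.default_rng(0)
    for tilt in(10,15,20,25,32):
      for s in(1,-1):
        p,Rt=tabpose((.490,-.046,.063),tilt,0,s=s)
        ok=[]
        def f(q): return np.r_[fkp(q,L)-p,.3*(Rt.inv()*chain(q,S,AZ,OFF)[1]).as_rotvec()]
        for _ in range(25):
            r=least_squares(f,W[:,0]+rng.random(7)*(W[:,1]-W[:,0]),bounds=(W[:,0],W[:,1]),max_nfev=60)
            if r.cost<1e-6: ok.append(r.x.round(2))
        print(tilt,s,len(ok),[x.tolist() for x in ok[:4]])
E
python3 fk2.py
```

```text
[ 0.292   0.535   0.4753  0.3213  0.0042  0.0021  0.0024 -0.0308 -0.0328
  0.0019] 0.0012566059885995573
10 1 8 [[1.02, 0.89, -1.33, 2.17, 1.2, 0.9, -0.74], [0.01, 0.41, -0.02, 2.23, -0.12, 0.33, 0.38], [-0.23, 0.43, 0.27, 2.25, -0.49, 0.35, 0.73], [0.78, 0.6, -0.95, 2.18, 0.89, 0.58, -0.52]]
10 -1 13 [[0.59, 0.51, -0.71, 2.2, 0.67, 0.46, 2.8], [-0.36, 0.45, 0.43, 2.26, -0.68, 0.38, -2.23], [0.49, 0.47, -0.58, 2.2, 0.54, 0.42, 2.91], [0.45, 0.46, -0.53, 2.2, 0.49, 0.4, 2.96]]
15 1 14 [[0.35, 0.42, -0.39, 2.27, 0.36, 0.24, -0.06], [0.92, 0.68, -1.11, 2.24, 1.15, 0.58, -0.73], [0.26, 0.41, -0.29, 2.27, 0.19, 0.22, 0.1], [0.15, 0.4, -0.16, 2.28, -0.05, 0.21, 0.34]]
15 -1 14 [[0.92, 0.67, -1.1, 2.23, 1.14, 0.58, 2.42], [0.23, 0.41, -0.25, 2.27, 0.11, 0.22, -2.96], [0.43, 0.44, -0.49, 2.26, 0.51, 0.27, 2.94], [-0.05, 0.4, 0.07, 2.3, -0.48, 0.22, -2.39]]
20 1 12 [[0.55, 0.45, -0.6, 2.31, 0.91, 0.18, -0.56], [1.09, 0.87, -1.34, 2.28, 1.43, 0.73, -0.9], [-0.92, 1.25, 1.46, 2.4, 4.5, 1.32, 1.81], [-0.92, 1.24, 1.45, 2.4, 4.5, 1.31, 1.81]]
20 -1 14 [[-0.21, 0.41, 0.28, 2.37, -1.37, 0.22, -1.51
[... 185 characters left out ...]
 -1.22], [1.16, 0.96, -1.41, 2.33, 1.61, 0.77, -1.0], [0.68, 0.49, -0.73, 2.35, 1.65, 0.17, -1.26], [0.71, 0.5, -0.77, 2.35, 1.63, 0.19, -1.23]]
25 -1 12 [[0.7, 0.5, -0.76, 2.35, 1.63, 0.19, 1.9], [-0.06, 0.4, 0.12, 2.41, 4.32, 0.2, -0.88], [-0.66, 0.6, 0.88, 2.44, 4.43, 0.6, -1.07], [0.7, 0.49, -0.75, 2.35, 1.61, 0.18, 1.92]]
32 1 5 [[1.02, 0.69, -1.1, 2.41, 2.04, 0.41, -1.5], [1.18, 0.91, -1.34, 2.4, 1.87, 0.64, -1.23], [1.11, 0.8, -1.23, 2.4, 1.93, 0.52, -1.34], [0.96, 0.64, -1.03, 2.41, 2.13, 0.35, -1.61]]
32 -1 10 [[1.01, 0.69, -1.1, 2.41, 2.05, 0.4, 1.63], [1.18, 0.91, -1.34, 2.4, 1.87, 0.64, 1.92], [0.56, 0.47, -0.55, 2.44, 3.0, 0.23, 0.54], [0.5, 0.45, -0.49, 2.44, 3.12, 0.23, 0.41]]
```

```bash
cat > sim.py <<'E'
from fk2 import *
def step(q,p,Rt):
    f=lambda x:np.r_[fkp(x,L)-p,.3*(Rt.inv()*chain(x,S,AZ,OFF)[1]).as_rotvec(),.003*(x-q)]
    r=least_squares(f,np.clip(q,W[:,0]+.005,W[:,1]-.005),bounds=(W[:,0],W[:,1]),max_nfev=60);return r.x,np.abs(r.fun[:6]).max()
def run(q,wps,n=8,verb=True):
    p0=fkp(q,L);R0=chain(q,S,AZ,OFF)[1]
    for p,Rt in wps:
        d=(R0.inv()*Rt).as_rotvec()
        for i in range(1,n+1):
            q,e=step(q,p0+(p-p0)*i/n,R0*R.from_rotvec(d*i/n))
        p0,R0=p,Rt
        if verb: print(q.round(2).tolist(),round(e,4))
    return q,e
def side(pose,ang):  # extra sideways tilt about the tool's y
    p,Rt=pose;return p,Rt*R.from_euler('y',np.radians(ang))
G=(.490,-.046,.063)
if __name__=='__main__':
    q=get_obs()['q']
    for up in((.50,-.06,.25),):
      for ang in(-40,-25,25,40):
        print('side',ang)
        run(q,[tabpose(up,12),side(tabpose(up,15),ang),side(tabpose((.48,-.06,.18),32),ang),tabpose(G,32,.06),tabpose(G,32,.0)])
E
python3 sim.py
```

```text
side -40
[-0.23, 0.09, 0.28, 2.1, -0.13, 0.75, 0.41] 0.0
[-0.6, 0.15, 0.15, 2.26, 0.97, 0.91, -0.96] 0.0
[0.19, 0.34, -0.79, 2.44, 1.54, 1.05, -1.75] 0.0004
[1.29, 0.67, -1.39, 2.44, 1.66, 0.44, -1.12] 0.0
[1.15, 0.86, -1.3, 2.4, 1.89, 0.59, -1.27] 0.0
side -25
[-0.23, 0.09, 0.28, 2.1, -0.13, 0.75, 0.41] 0.0
[-0.47, 0.06, 0.19, 2.23, 0.68, 0.72, -0.56] 0.0
[0.77, 0.29, -1.16, 2.44, 1.6, 0.71, -1.54] 0.0009
[1.29, 0.67, -1.39, 2.44, 1.66, 0.44, -1.12] 0.0
[1.15, 0.86, -1.3, 2.4, 1.89, 0.59, -1.27] 0.0
side 25
[-0.23, 0.09, 0.28, 2.1, -0.13, 0.75, 0.41] 0.0
[0.06, 0.26, 0.28, 2.0, -0.67, 1.06, 1.05] 0.0
[0.25, 0.31, 0.18, 2.23, -1.11, 0.85, 1.7] 0.0
[0.41, 0.24, -0.29, 2.43, -1.37, 0.17, 1.76] 0.0161
[0.31, 0.38, -0.2, 2.34, -1.37, 0.17, 1.76] 0.0318
side 40
[-0.23, 0.09, 0.28, 2.1, -0.13, 0.75, 0.41] 0.0
[0.2, 0.41, 0.24, 1.91, -0.79, 1.31, 1.21] 0.0
[0.35, 0.48, 0.16, 2.09, -1.05, 1.15, 1.73] 0.0
[0.41, 0.24, -0.29, 2.43, -1.37, 0.17, 1.76] 0.0161
[0.31, 0.38, -0.2, 2.34, -1.37, 0.17, 1.76] 0.0318
```

```bash
python3 -c "
from sim import *
u=(.50,-.05,.25)
print(rel(*tabpose(u,12)));print(rel(*side(tabpose(u,15),-35)));print(get_obs()['contact_force'])"
```

```text
[-0.0003, 0.0835, -0.0848, 17.3, -1.1, 0.2]
[-0.0003, 0.0845, -0.0845, 13.9, -35.9, -4.2]
[-0.67213326 -0.03315022 -0.19171375]
```

arm_command(commands=[0,0.03,-0.04,8,-1,0,0.5,0,0.06,-0.07,14,-1,0,0.5,0,0.084,-0.085,17,-1,0,0.5,0,0.084,-0.085,16,-9,-1,0.5,0,0.084,-0.085,15,-17,-2,0.5,0,0.084,-0.085,14.5,-26,-3,0.5,0,0.084,-0.085,14,-36,-4,0.5,0,0.084,-0.085,14,-36,-4,0.5])

```text
t: 4.8
eef_pos: [0.4995, -0.0462, 0.2253]
tool_rot: [0.169, 0.593, 0.785, 0.063]
contact_force: [-0.1, -0.6, 0.1]
gripper_width: 0.502
grasp_force: 0.0
```

```bash
python3 -c "
from sim import *
o=get_obs();q=o['q'];print(q.round(2), fkp(q,L)-o['eef_pos'])
print(rel(*side(tabpose((.48,-.05,.18),32),-35)))
for a in(-35,-20):
  run(q,[side(tabpose((.48,-.05,.18),32),a),tabpose(G,32,.06),tabpose(G,32,.0)])"
```

```text
[-0.42  0.02  0.3   2.24  0.26  0.57 -0.04] [ 0.00012155  0.00048465 -0.00101683]
[0.013, -0.0276, 0.0542, -12.8, -24.2, 7.5]
[0.39, 0.33, -0.96, 2.44, 1.56, 0.98, -1.69] 0.0005
[1.29, 0.66, -1.39, 2.44, 1.66, 0.43, -1.13] 0.0
[1.15, 0.86, -1.3, 2.4, 1.89, 0.59, -1.28] 0.0
[0.7, 0.2, -1.01, 2.44, 1.56, 0.5, -1.48] 0.0007
[1.29, 0.66, -1.39, 2.44, 1.66, 0.43, -1.13] 0.0
[1.15, 0.86, -1.3, 2.4, 1.89, 0.59, -1.28] 0.0
```

arm_command(commands=[0,0,0,0,-8,2,0.5,0,0,0,0,-16,3,0.5,0,-0.005,0.01,-1,-24,5,0.5,0.005,-0.01,0.02,-4,-24,6,0.5,0.01,-0.02,0.035,-8,-24,7,0.5,0.013,-0.0276,0.054,-12.8,-24,7.5,0.5,0.013,-0.0276,0.054,-12.8,-24,7.5,0.5,0.013,-0.0276,0.054,-12.8,-24,7.5,0.5])

```text
t: 5.6
eef_pos: [0.4815, -0.0619, 0.1658]
tool_rot: [0.357, 0.612, 0.705, -0.036]
contact_force: [0.7, -1.0, -0.6]
gripper_width: 0.504
grasp_force: 0.0
```

```bash
python3 -c "
from sim import *
o=get_obs();q=o['q'];print(q.round(2))
print(rel(*tabpose(G,32,.07)));print(rel(*side(tabpose((.48,-.05,.18),32),-35)))
run(q,[tabpose(G,32,.07),tabpose(G,32,.0)])"
```

```text
[-0.1   0.22 -0.4   2.4   1.3   0.82 -1.41]
[0.0397, -0.0364, 0.0319, -9.0, 36.4, 2.9]
[0.0133, 0.0102, -0.002, -7.6, 1.5, 5.4]
[1.32, 0.63, -1.41, 2.44, 1.59, 0.41, -1.07] 0.0011
[1.16, 0.88, -1.32, 2.41, 1.89, 0.61, -1.27] 0.0
```

Good: q5 is now on the positive side. Next is the outward pregrasp.

arm_command(commands=[0.013,0.01,-0.002,-9,1,5,0.5,0.02,-0.005,0.005,-9,8,4,0.5,0.03,-0.02,0.015,-9,16,3.5,0.5,0.035,-0.03,0.025,-9,24,3,0.5,0.04,-0.036,0.032,-9,31,3,0.5,0.04,-0.036,0.032,-9,36.4,3,0.5,0.04,-0.036,0.032,-9,36.4,3,0.5,0.04,-0.036,0.032,-9,36.4,3,0.5])

```text
t: 6.4
eef_pos: [0.4718, -0.0569, 0.1099]
tool_rot: [0.192, 0.589, 0.766, 0.172]
contact_force: [0.1, 0.1, -1.7]
gripper_width: 0.502
grasp_force: 0.0
```

```bash
python3 -c "
from sim import *
o=get_obs();q=o['q'];print(q.round(2))
print(rel(*tabpose(G,32,.07)));print(rel(*tabpose(G,32,0)))
run(q,[tabpose(G,32,.07),tabpose(G,32,.0)])"
```

```text
[ 1.23  0.6  -1.41  2.43  1.6   0.54 -1.16]
[0.0056, -0.0075, -0.0006, -2.6, 5.6, 0.8]
[0.0124, -0.0042, 0.069, -2.6, 5.6, 0.8]
[1.32, 0.63, -1.41, 2.44, 1.59, 0.41, -1.07] 0.0012
[1.16, 0.88, -1.32, 2.41, 1.89, 0.61, -1.27] 0.0
```

arm_command(commands=[0.008,-0.007,0.01,-2.6,5,0.8,0.5,0.01,-0.006,0.025,-2.6,5.6,0.8,0.5,0.011,-0.005,0.04,-2.6,5.6,0.8,0.5,0.0124,-0.0045,0.052,-2.6,5.6,0.8,0.5,0.0124,-0.0045,0.052,-2.6,5.6,0.8,0.5,0.0124,-0.0045,0.052,-2.6,5.6,0.8,0.5])

```text
t: 7.0
eef_pos: [0.4897, -0.043, 0.0605]
tool_rot: [0.166, 0.58, 0.768, 0.217]
contact_force: [-0.9, -0.3, -0.1]
gripper_width: 0.496
grasp_force: 0.0
```

```bash
python3 -c "
from sim import *
from crop import both
o=get_obs();q=o['q'];print(q.round(2))
print(rel(*tabpose(G,32,0)))
both('c4.png')"
```

```text
[ 1.19  0.85 -1.36  2.42  1.83  0.61 -1.23]
[-0.0029, 0.001, 0.0166, -0.3, 0.1, 0.2]
```

View pics/c4.png

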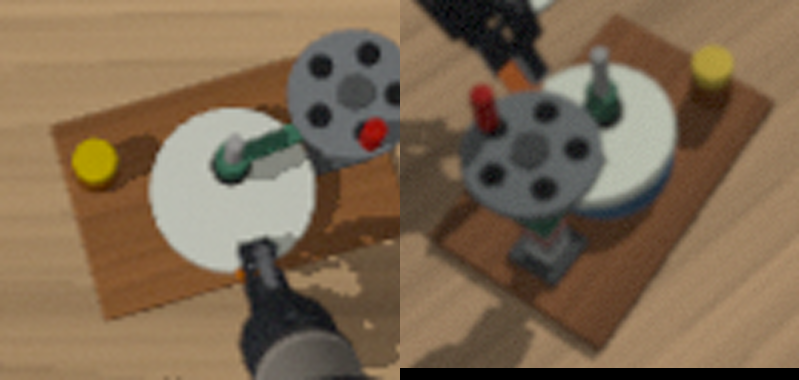

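arm_command(commands=[-0.003,0.001,0.007,0,0,0,0.5,-0.003,0.001,0.013,0,0,0,0.5,-0.003,0.001,0.013,0,0,0,0.3,-0.003,0.001,0.013,0,0,0,0.15,-0.003,0.001,0.013,0,0,0,0.05,-0.003,0.001,0.013,0,0,0,0.0,-0.003,0.001,0.013,0,0,0,0.0], force=30)

```text
t: 7.8
eef_pos: [0.4979, -0.0436, 0.0496]
tool_rot: [0.166, 0.579, 0.768, 0.217]
contact_force: [1.3, -0.3, 0.2]
gripper_width: 0.046
grasp_force: 32.1
```

```bash
cat > lid.py <<'E'
from crop import *
from g import *
ST=np.eye(4);ST[:3,:3]=R.from_euler('z',15.7,degrees=True).as_matrix();ST[:2,3]=(.578,-.025)
def lp(x,z,th,y=0): # lid pose in world; th>0 tab down
    T=np.eye(4);T[:3,:3]=R.from_euler('y',-th,degrees=True).as_matrix();T[:3,3]=(x/1e3,y/1e3,z/1e3);return ST@T
def tcp():
    o=get_obs();q=np.array(o['tool_rot']);T=np.eye(4);T[:3,:3]=R.from_quat(np.r_[q[1:],q[0]]).as_matrix();T[:3,3]=o['eef_pos'];return T
def rels(cur,*poses):
    T=tcp();X=np.linalg.inv(T)@lp(*cur)  # lid in tool
    for P in poses:
        N=np.linalg.inv(T)@lp(*P)@np.linalg.inv(X)
        print(P,(np.round(N[:3,3],4)).tolist(),np.degrees(R.from_matrix(N[:3,:3]).as_rotvec()).round(1).tolist())
def circ(a,z):
    m=mask(a,(0,0,150),(179,45,255),TB);h=cv2.convexHull(cv2.findNonZero(cv2.morphologyEx(m,cv2.MORPH_OPEN,np.ones((3,3)))))[:,0]
    w=np.array([onz(a,u,v,z)[:2]*1e3 for u,v in h])
    f=least_squares(lambda p:np.hypot(*(w-p[:2]).T)-70,w.mean(0),loss='soft_l1');w2=f.x
    return w2.round(1),np.abs(f.fun).mean().round(1)
from scipy.optimize import least_squares
E
python3 -c "
from lid import *
a=read_camera('top');print(circ(a,.05))
rels((-10.5,43,5.5),(-9.8,49,.5),(-9.3,54.5,-4.5),(.5,55,-4.5),(0,45,-4.5),(0,39.3,0))"
```

```text
(array([568.7, -23.2]), np.float64(0.8))
(-9.8, 49, 0.5) [-0.0001, 0.0077, -0.0096] [5.0, 0.0, -0.0]
(-9.3, 54.5, -4.5) [-0.0001, 0.0154, -0.0185] [10.0, 0.0, -0.0]
(0.5, 55, -4.5) [-0.0001, 0.024, -0.0138] [10.0, 0.0, -0.0]
(0, 45, -4.5) [-0.0001, 0.0184, -0.0055] [10.0, 0.0, -0.0]
(0, 39.3, 0) [-0.0, 0.0114, 0.0033] [5.5, 0.0, -0.0]
```

arm_command(commands=[0,0.0038,-0.0048,2.5,0,0,0,0,0.0077,-0.0096,5,0,0,0,0,0.0115,-0.014,7.5,0,0,0,0,0.0154,-0.0185,10,0,0,0,0,0.0154,-0.0185,10,0,0,0,0,0.0154,-0.0185,10,0,0,0])

```text
t: 8.45
eef_pos: [0.5007, -0.0428, 0.073]
tool_rot: [0.115, 0.592, 0.784, 0.149]
contact_force: [-0.9, 0.4, -1.4]
gripper_width: 0.044
grasp_force: 31.9
```

```bash
python3 -c "
from lid import *
a,b=both('c5.png');print(circ(a,.06))
o=get_obs();print(o['contact_force'].round(1),o['torque'].round(2),o['q'].round(2))
rels((-9.3,54.5,-4.5),(.5,55,-4.5),(0,45,-4.5),(0,39.3,0))"
```

```text
(array([567.3, -24.6]), np.float64(22.8))
[-0.4  0.1 -0.8] [-0.16  0.52 -0.02] [ 1.09  0.74 -1.32  2.29  1.34  0.63 -0.87]
(0.5, 55, -4.5) [-0.0, 0.0093, 0.0031] [-0.0, 0.0, -0.0]
(0, 45, -4.5) [0.0, 0.0051, 0.0123] [-0.0, 0.0, -0.0]
(0, 39.3, 0) [0.0001, -0.0001, 0.0223] [-4.5, -0.0, 0.0]
```

View pics/c5.png

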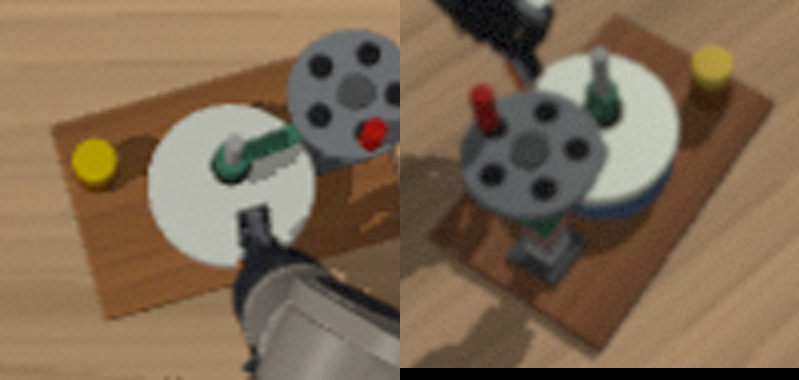

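arm_command(commands=[0,0.0045,0.0015,0,0,0,0,-0.001,0.0093,0.003,0,0,0,0,-0.001,0.0093,0.003,0,0,0,0,-0.001,0.008,0.006,0,0,0,0,-0.001,0.0065,0.009,0,0,0,0,-0.001,0.0051,0.012,0,0,0,0,-0.001,0.0051,0.0123,0,0,0,0])

```text
t: 9.25
eef_pos: [0.5098, -0.0412, 0.0631]
tool_rot: [0.114, 0.592, 0.784, 0.148]
contact_force: [-0.1, -0.2, -2.0]
gripper_width: 0.044
grasp_force: 31.9
```

```bash
python3 -c "
from lid import *
o=get_obs();print(o['contact_force'].round(1),o['torque'].round(2),o['q'].round(2))
rels((0,45,-4.5),(0,42,-2.2),(0,39.3,0))"
```

```text
[-0.1 -0.2 -2. ] [-0.13  0.62 -0.  ] [ 1.05  0.76 -1.29  2.28  1.38  0.63 -0.89]
(0, 42, -2.2) [0.0, -0.0028, 0.0052] [-2.3, -0.0, 0.0]
(0, 39.3, 0) [0.0, -0.0053, 0.01] [-4.5, -0.0, 0.0]
```

arm_command(commands=[0,-0.0014,0.0026,-1.2,0,0,0,0,-0.0028,0.0052,-2.3,0,0,0,0,-0.0041,0.0076,-3.4,0,0,0,0,-0.0053,0.01,-4.5,0,0,0,0,-0.0053,0.01,-4.5,0,0,0])

```text
t: 9.75
eef_pos: [0.5086, -0.0416, 0.0521]
tool_rot: [0.138, 0.587, 0.777, 0.179]
contact_force: [-0.4, -0.4, -1.0]
gripper_width: 0.044
grasp_force: 31.9
```

```bash
python3 -c "
from lid import *
a,b=both('c6.png')
o=get_obs();print(o['contact_force'].round(1),o['torque'].round(2),tcp().round(3).tolist())"
```

```text
[-0.9  0.  -1.5] [-0.2   0.74  0.  ] [[-0.273, 0.863, 0.425, 0.509], [0.962, 0.247, 0.117, -0.041], [-0.004, 0.44, -0.898, 0.053], [0.0, 0.0, 0.0, 1.0]]
```

View pics/c6.png

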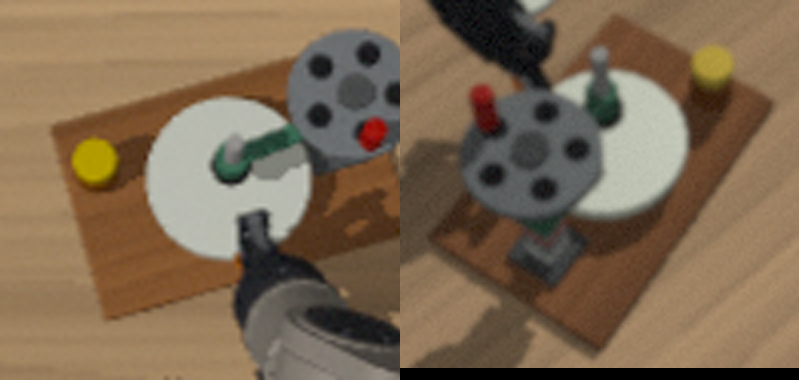

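arm_command(commands=[0,-0.0004,0.0009,0,0,0,0,0,-0.0009,0.0018,0,0,0,0,0,-0.0009,0.0018,0,0,0,0])

```text
t: 10.15
eef_pos: [0.5101, -0.0412, 0.0515]
tool_rot: [0.139, 0.587, 0.777, 0.18]
contact_force: [-4.1, -2.4, 8.4]
gripper_width: 0.037
grasp_force: 33.7
```

```bash
python3 -c "
from lid import *
a=read_camera('top');c=a['img']
h=cv2.cvtColor(c,cv2.COLOR_RGB2HSV)
# left, right, top (far) edges of white lid -> circle at z=.046
m=mask(a,(0,0,150),(179,45,255),(240,160,330,226));k=cv2.morphologyEx(m,cv2.MORPH_OPEN,np.ones((3,3)))
P=[]
for v in range(187,222):
    u=np.flatnonzero(k[v])
    if len(u): P.append((u[0]-.5,v)); 
for u in range(280,300):
    v=np.flatnonzero(k[:,u])
    if len(v): P.append((u,v[0]-.5))
w=np.array([onz(a,*p,.046)[:2]*1e3 for p in P])
f=least_squares(lambda p:np.hypot(*(w-p[:2]).T)-70,[578,-25],loss='soft_l1');print('lid',f.x,np.abs(f.fun).mean())
o=get_obs();print(o['contact_force'].round(1),o['torque'].round(2),o['eef_pos'])"
```

```text
lid [579.66439857 -22.10229244] 0.7724765676881855
[-4.6 -2.2  8.4] [-0.1   0.43 -0.02] [ 0.51005223 -0.04127972  0.05150121]
```

arm_command(commands=[0,0.0003,-0.0006,0,0,0,0,0,0.0003,-0.0006,0,0,0,0.08,0,0.0003,-0.0006,0,0,0,0.15,0,0.0003,-0.0006,0,0,0,0.3,0,0.0003,-0.0006,0,0,0,0.45,0,0.0003,-0.0006,0,0,0,0.45])

```text
t: 10.8
eef_pos: [0.5091, -0.0415, 0.0511]
tool_rot: [0.138, 0.587, 0.777, 0.179]
contact_force: [-0.1, 1.0, -0.2]
gripper_width: 0.452
grasp_force: 0.0
```

arm_command(commands=[0,0,-0.02,0,0,0,0.45,0,0,-0.04,0,0,0,0.45,0,0,-0.06,0,0,0,0.45,0,0,-0.08,0,0,0,0.45,0,0,-0.12,0,0,0,0.45,0,0,-0.14,0,0,0,0.45,0,0,-0.16,0,0,0,0.45])

```text
t: 11.5
eef_pos: [0.4434, -0.0596, 0.1588]
tool_rot: [0.123, 0.588, 0.782, 0.166]
contact_force: [-0.1, 1.3, -0.5]
gripper_width: 0.456
grasp_force: 0.0
```

```bash
python3 -c "
from lid import *
a,b=both('c7.png');print(circ(a,.046))
o=get_obs();print(o['contact_force'].round(1),o['eef_pos'],o['q'].round(2))
for n,c,B in(('top',a,TB),('scene',b,SB)):
    for k,lo,hi in(('orange',(7,170,120),(16,255,255)),('red',(0,170,80),(4,255,255))):
        ce,s,_=big(mask(c,lo,hi,B));print(n,k,ce.round(1),s)
# blue dish visible?
for c,B in((a,TB),(b,SB)): print('blue',int((mask(c,(100,80,40),(125,255,255),B)>0).sum()))
"
```

```text
(array([579.2, -21.3]), np.float64(1.2))
[-0.1 -1.   0.2] [ 0.44350942 -0.06041358  0.15899205] [ 1.4   0.32 -1.4   2.35  0.51  0.37 -0.09]
top orange [303.3 224.8] [299 222  11   8  49]
top red [332.8 193.1] [330 190   7   8  37]
scene orange [237.7 230.1] [233 225  11   9  49]
scene red [221.3 236. ] [219 233   6   7  32]
blue 0
blue 0
```

View pics/c7.png

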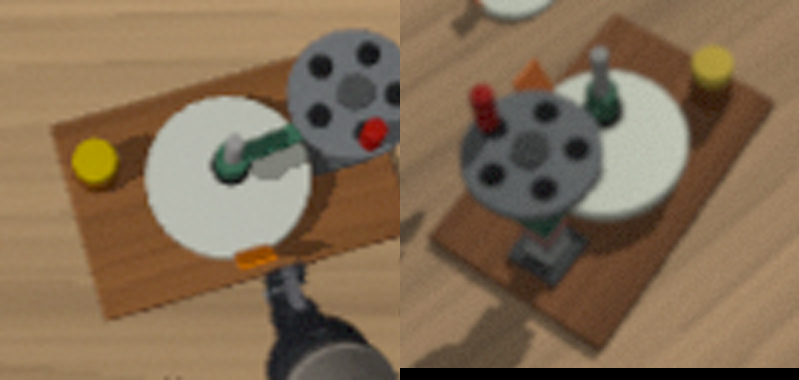

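```bash
cat > dn.py <<'E'
from g import *
def dn(x,y,z,yaw=15.7):
    p,Rt=tabpose((x,y,z+.019),0,yaw=np.radians(yaw));return rel(p,Rt)
E
python3 -c "
from dn import *
print(dn(.47,-.05,.24));print(dn(.577,-.0225,.215))"
```

```text
[0.0027, 0.0586, -0.0627, 23.8, -0.1, 0.4]
[-0.0006, 0.1496, 0.0048, 23.8, -0.1, 0.4]
```

arm_command(commands=[0,0.02,-0.05,5,0,0,0.2,0.003,0.04,-0.063,12,0,0,0.1,0.003,0.059,-0.063,18,0,0,0,0.002,0.08,-0.05,23.8,0,0.4,0,0,0.12,-0.02,23.8,0,0.4,0,0,0.15,0.005,23.8,0,0.4,0,0,0.15,0.005,23.8,0,0.4,0,0,0.15,0.005,23.8,0,0.4,0])

```text
t: 12.4
eef_pos: [0.5782, -0.0202, 0.2119]
tool_rot: [-0.002, 0.603, 0.798, 0.001]
contact_force: [-0.1, -0.8, -0.5]
gripper_width: -0.002
grasp_force: 0.0
```

```bash
python3 -c "
from dn import *
print(dn(.577,-.0225,.175),get_obs()['contact_force'],get_obs()['eef_pos'],get_obs()['gripper_width'])"
```

```text
[-0.0021, -0.0018, 0.0369, -0.1, -0.2, 0.1] [-0.14827152 -0.80569604 -0.5043355 ] [ 0.57821821 -0.02015593  0.21186636] -0.002001324541274955
```

arm_command(commands=[-0.002,-0.002,0.015,0,0,0,0,-0.002,-0.002,0.028,0,0,0,0,-0.002,-0.002,0.033,0,0,0,0,-0.002,-0.002,0.034,0,0,0,0,-0.002,-0.002,0.034,0,0,0,0])

```text
t: 12.9
eef_pos: [0.5759, -0.0238, 0.1805]
tool_rot: [-0.001, 0.604, 0.797, 0.001]
contact_force: [0.1, 0.2, -0.2]
gripper_width: 0.001
grasp_force: 0.0
```

arm_command(commands=[0,0,0.001,0,0,0,0,0,0,0.002,0,0,0,0,0,0,0.002,0,0,0,0])

```text
t: 13.2
eef_pos: [0.5764, -0.0233, 0.179]
tool_rot: [-0.001, 0.603, 0.798, 0.002]
contact_force: [-1.6, -0.7, 4.2]
gripper_width: -0.0
grasp_force: 2.2
```

```bash
python3 -c "
from dn import *
print(dn(.576,-.0235,.25));print(dn(.5735,-.125,.25));print(dn(.5735,-.125,.197))"
```

```text
[0.0002, -0.0003, -0.071, 0.1, -0.2, 0.1]
[-0.0968, -0.0303, -0.0714, 0.1, -0.2, 0.1]
[-0.097, -0.0304, -0.0184, 0.1, -0.2, 0.1]
```

arm_command(commands=[0,0,-0.04,0,0,0,0,0,0,-0.071,0,0,0,0.2,-0.03,-0.01,-0.071,0,0,0,0.5,-0.07,-0.02,-0.071,0,0,0,0.5,-0.097,-0.03,-0.071,0,0,0,0.5,-0.097,-0.03,-0.071,0,0,0,0.5,-0.097,-0.03,-0.04,0,0,0,0.5,-0.097,-0.03,-0.04,0,0,0,0.5])

```text
t: 14.0
eef_pos: [0.5714, -0.1248, 0.2149]
tool_rot: [-0.004, 0.603, 0.798, 0.0]
contact_force: [-0.6, 0.5, -0.9]
gripper_width: 0.503
grasp_force: 0.0
```

```bash
python3 -c "
from dn import *
from crop import both
print(dn(.5735,-.125,.197),get_obs()['eef_pos'],get_obs()['q'].round(2));both('c8.png')"
```

```text
[-0.0009, 0.002, 0.0179, -0.2, -0.4, 0.1] [ 0.57141731 -0.12480662  0.21490479] [ 0.86  0.55 -1.04  1.74  0.51  1.16 -0.05]
```

View pics/c8.png

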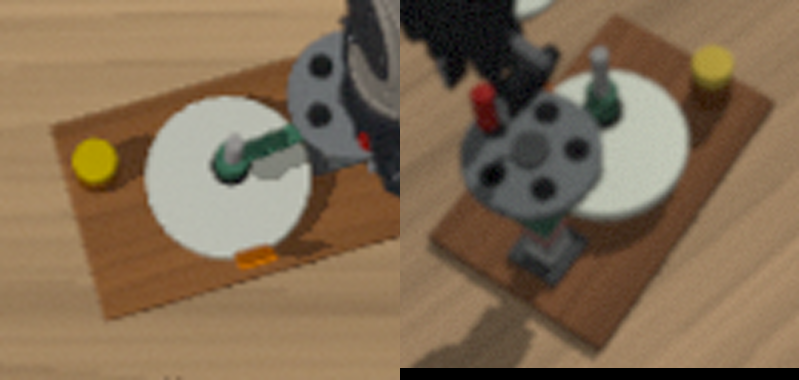

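arm_command(commands=[-0.001,0.002,0.009,0,0,0,0.5,-0.001,0.002,0.018,0,0,0,0.5,-0.001,0.002,0.018,0,0,0,0.35,-0.001,0.002,0.018,0,0,0,0.2,-0.001,0.002,0.018,0,0,0,0.1,-0.001,0.002,0.018,0,0,0,0.1], force=30)

```text
t: 14.7
eef_pos: [0.5737, -0.1258, 0.1996]
tool_rot: [-0.003, 0.603, 0.798, -0.0]
contact_force: [-6.8, -1.0, 3.7]
gripper_width: 0.199
grasp_force: 29.3
```

```bash
cat > crank.py <<'E'
from dn import *
import sys
C=np.array([.613,-.1165]);r=.040
o=get_obs();T=R.from_quat(np.r_[np.array(o['tool_rot'])[1:],o['tool_rot'][0]])
v=np.array(o['eef_pos'])[:2]-C;a0=np.degrees(np.arctan2(v[1],v[0]));print('angle',a0,'rad',np.hypot(*v),o['eef_pos'],o['contact_force'].round(1),'q',o['q'].round(2))
n=int(sys.argv[1]);st=float(sys.argv[2])
out=[]
for i in range(1,n+1):
    a=np.radians(a0-st*i);p=C+r*np.array([np.cos(a),np.sin(a)])
    d=T.inv().apply(np.r_[p,.197]-o['eef_pos']);out+=np.round(d,3).tolist()+[0,0,0,.1]
print(out)
E
python3 crank.py 8 20
```

```text
angle -166.7371363529644 rad 0.04039251923432912 [ 0.57368484 -0.12576681  0.19962371] [-6.8 -1.   3.7] q [ 0.85  0.57 -1.02  1.75  0.53  1.13 -0.06]
[0.014, 0.003, 0.003, 0, 0, 0, 0.1, 0.025, 0.011, 0.003, 0, 0, 0, 0.1, 0.034, 0.022, 0.003, 0, 0, 0, 0.1, 0.038, 0.035, 0.003, 0, 0, 0, 0.1, 0.037, 0.049, 0.003, 0, 0, 0, 0.1, 0.032, 0.062, 0.002, 0, 0, 0, 0.1, 0.023, 0.072, 0.002, 0, 0, 0, 0.1, 0.01, 0.079, 0.002, 0, 0, 0, 0.1]
```

arm_command(commands=[0.014,0.002,0,0,0,0,0.1,0.025,0.01,0,0,0,0,0.1,0.034,0.021,0,0,0,0,0.1,0.038,0.034,0,0,0,0,0.1,0.037,0.048,0,0,0,0,0.1,0.032,0.061,0,0,0,0,0.1,0.023,0.071,0,0,0,0,0.1,0.01,0.078,0,0,0,0,0.1])

```text
t: 15.5
eef_pos: [0.6474, -0.096, 0.1996]
tool_rot: [-0.003, 0.603, 0.797, -0.001]
contact_force: [-13.0, -6.0, 8.0]
gripper_width: 0.199
grasp_force: 30.9
```

```bash
python3 crank.py 8 20
```

```text
angle 30.828728812733715 rad 0.04007146025268918 [ 0.64740948 -0.09596444  0.19956515] [-13.  -6.   8.] q [ 0.7   0.67 -0.97  1.59  0.58  1.21 -0.12]
[-0.014, 0.001, 0.003, 0, 0, 0, 0.1, -0.027, -0.002, 0.002, 0, 0, 0, 0.1, -0.039, -0.01, 0.003, 0, 0, 0, 0.1, -0.047, -0.022, 0.003, 0, 0, 0, 0.1, -0.05, -0.035, 0.003, 0, 0, 0, 0.1, -0.049, -0.049, 0.003, 0, 0, 0, 0.1, -0.043, -0.062, 0.003, 0, 0, 0, 0.1, -0.033, -0.071, 0.003, 0, 0, 0, 0.1]
```

arm_command(commands=[-0.014,0,-0.001,0,0,0,0.1,-0.027,-0.003,-0.001,0,0,0,0.1,-0.039,-0.011,-0.001,0,0,0,0.1,-0.047,-0.023,-0.001,0,0,0,0.1,-0.05,-0.036,-0.001,0,0,0,0.1,-0.049,-0.05,-0.001,0,0,0,0.1,-0.043,-0.063,-0.001,0,0,0,0.1,-0.033,-0.072,-0.001,0,0,0,0.1])

```text
t: 16.3
eef_pos: [0.5865, -0.1466, 0.1999]
tool_rot: [-0.001, 0.604, 0.797, 0.002]
contact_force: [5.7, 3.3, -15.3]
gripper_width: 0.196
grasp_force: 29.6
```

```bash
python3 crank.py 8 20
```

```text
angle -131.36326417380806 rad 0.04015684330863764 [ 0.58646312 -0.14663911  0.19994314] [  5.7   3.3 -15.3] q [ 0.86  0.59 -1.01  1.71  0.54  1.15 -0.03]
[0.013, -0.005, 0.003, 0, 0, 0, 0.1, 0.027, -0.006, 0.003, 0, 0, 0, 0.1, 0.04, -0.002, 0.003, 0, 0, 0, 0.1, 0.051, 0.006, 0.003, 0, 0, 0, 0.1, 0.059, 0.018, 0.003, 0, 0, 0, 0.1, 0.062, 0.032, 0.003, 0, 0, 0, 0.1, 0.06, 0.045, 0.003, 0, 0, 0, 0.1, 0.054, 0.058, 0.003, 0, 0, 0, 0.1]
```

arm_command(commands=[0.013,-0.005,0.0005,0,0,0,0.1,0.027,-0.006,0.0005,0,0,0,0.1,0.04,-0.002,0.0005,0,0,0,0.1,0.051,0.006,0.0005,0,0,0,0.1,0.059,0.018,0.0005,0,0,0,0.1,0.062,0.032,0.0005,0,0,0,0.1,0.06,0.045,0.0005,0,0,0,0.1,0.054,0.058,0.0005,0,0,0,0.1])

```text
t: 17.1
eef_pos: [0.6292, -0.0793, 0.1998]
tool_rot: [-0.002, 0.603, 0.797, -0.001]
contact_force: [-8.0, -12.2, -7.4]
gripper_width: 0.199
grasp_force: 31.0
```

```bash
python3 crank.py 6 18.5
```

```text
angle 66.43461592107808 rad 0.04056894847379501 [ 0.62921928 -0.07931432  0.19981831] [ -8.  -12.2  -7.4] q [ 0.7   0.64 -0.99  1.64  0.56  1.18 -0.14]
[-0.01, 0.008, 0.003, 0, 0, 0, 0.1, -0.022, 0.013, 0.003, 0, 0, 0, 0.1, -0.035, 0.014, 0.003, 0, 0, 0, 0.1, -0.047, 0.011, 0.003, 0, 0, 0, 0.1, -0.058, 0.004, 0.003, 0, 0, 0, 0.1, -0.066, -0.006, 0.003, 0, 0, 0, 0.1]
```

arm_command(commands=[-0.01,0.008,0.0003,0,0,0,0.1,-0.022,0.012,0.0003,0,0,0,0.1,-0.035,0.013,0.0003,0,0,0,0.1,-0.047,0.01,0.0003,0,0,0,0.1,-0.058,0.003,0.0003,0,0,0,0.1,-0.066,-0.007,0.0003,0,0,0,0.1,-0.066,-0.007,0.0003,0,0,0,0.1])

```text
t: 17.8
eef_pos: [0.6392, -0.1455, 0.1999]
tool_rot: [-0.002, 0.604, 0.797, 0.001]
contact_force: [-0.6, -2.0, -12.5]
gripper_width: 0.199
grasp_force: 30.5
```

```bash
python3 crank.py 1 3
```

```text
angle -47.93390407075672 rad 0.03912388268671826 [ 0.63921251 -0.14554449  0.19991805] [ -0.6  -2.  -12.5] q [ 0.77  0.67 -0.97  1.59  0.58  1.2  -0.04]
[-0.002, -0.002, 0.003, 0, 0, 0, 0.1]
```

arm_command(commands=[0,0,0,0,0,0,0.3,0,0,0,0,0,0,0.45,0,0,0,0,0,0,0.5,0,0,-0.03,0,0,0,0.5,0,0,-0.06,0,0,0,0.3,0.05,-0.02,-0.06,0,0,0,0.1,0.09,-0.028,-0.06,0,0,0,0,0.099,-0.028,-0.06,0,0,0,0])

```text
t: 18.6
eef_pos: [0.5846, -0.0496, 0.2624]
tool_rot: [-0.001, 0.6, 0.8, 0.002]
contact_force: [-0.1, -1.1, -0.1]
gripper_width: 0.0
grasp_force: 0.0
```

```bash
python3 -c "
from dn import *
from lid import *
a,b=both('c9.png');print(circ(a,.046))
print(dn(.576,-.0235,.17),dn(.576,-.0235,.142),get_obs()['eef_pos'])"
```

```text
(array([579.4, -21.1]), np.float64(1.2))
[0.0314, -0.002, 0.0919, 0.2, -0.2, 0.4] [0.0313, -0.0021, 0.1199, 0.2, -0.2, 0.4] [ 0.58647093 -0.0534588   0.26184059]
```

View pics/c9.png

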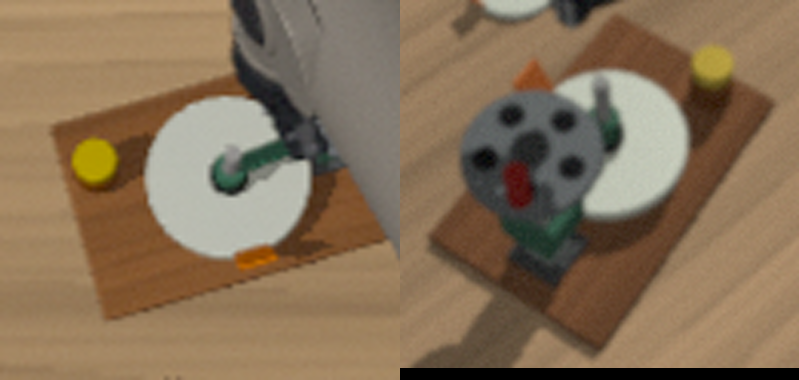

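arm_command(commands=[0.016,-0.001,0.02,0,0,0,0,0.031,-0.002,0.05,0,0,0,0,0.031,-0.002,0.09,0,0,0,0,0.031,-0.002,0.11,0,0,0,0,0.031,-0.002,0.117,0,0,0,0,0.031,-0.002,0.119,0,0,0,0,0.031,-0.002,0.119,0,0,0,0])

```text
t: 19.4
eef_pos: [0.577, -0.0266, 0.1424]
tool_rot: [-0.001, 0.604, 0.797, 0.002]
contact_force: [0.1, -0.1, 0.9]
gripper_width: 0.003
grasp_force: 0.0
```

arm_command(commands=[0,0,0.001,0,0,0,0,0,0,0.001,0,0,0,0])

```text
t: 19.6
eef_pos: [0.5766, -0.0263, 0.1415]
tool_rot: [-0.001, 0.603, 0.798, 0.002]
contact_force: [-0.5, -0.0, 0.8]
gripper_width: -0.003
grasp_force: 0.0
```

arm_command(commands=[0,0,0.001,0,0,0,0,0,0,0.001,0,0,0,0])

```text
t: 19.8
eef_pos: [0.576, -0.0263, 0.1398]
tool_rot: [-0.001, 0.603, 0.798, 0.002]
contact_force: [0.3, -0.0, -0.3]
gripper_width: 0.002
grasp_force: 0.0
```

arm_command(commands=[0,0,0.001,0,0,0,0,0,0,0.001,0,0,0,0])

```text
t: 20.0
eef_pos: [0.576, -0.0262, 0.1389]
tool_rot: [-0.001, 0.603, 0.798, 0.002]
contact_force: [-0.9, -0.4, 3.8]
gripper_width: 0.002
grasp_force: 1.8
```

arm_command(commands=[0,0,-0.04,0,0,0,0,0,0,-0.09,0,0,0,0,0,0,-0.14,0,0,0,0,0,0,-0.14,0,0,0,0,0,0,-0.14,0,0,0,0])

```text
t: 20.5
eef_pos: [0.5765, -0.0269, 0.2795]
tool_rot: [-0.0, 0.603, 0.798, 0.002]
contact_force: [-0.1, -0.5, -0.4]
gripper_width: -0.001
grasp_force: 0.0
```

```bash
python3 -c "
from station import hand_in,get_obs
print(get_obs()['eef_pos']);print(hand_in())"
```

```text
[ 0.57645657 -0.02685346  0.27946931]
the job is handed in; nothing more can be done
None
```

I handed the job in at about 20 s. The lid was raised tab edge first, set back seated and let go, and the slide was cranked to the red line, where touching the spindle top put it within about 1 mm. The hand-in gave no verdict.

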